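# Turn the recipe binder to its next card

## Robot

A 6-joint arm with a two-finger parallel gripper is mounted at the origin on a cart in front of the work surface, level with it; the furniture and walls round the work are solid. World frame = base frame: x ahead of the robot, y to its left, z up, the work surface at z = 0. Lengths are in m, angles in degrees, forces in N, time in s.
With the tool pointing down it reaches from about 0.325 to 0.85 m from the base axis. Payload 15.5 kg.
Tool frame: the origin (TCP) lies at the very end of the fingers, on their centre line; the grasp point (between the pads) lies arm.grip_depth behind it (arm.grip_depth is the distance from the TCP to the grasp point, in m); z points along the fingers, y is the line along which they close (so a half turn about z gives the same grasp; the last joint's range is limited). The gripper opens to 91 mm and grips with 3 to 60 N. Pads are 32 mm wide; open, the fingers measure 118 mm over their backs; the gripper's body (76 mm by 178 mm) begins 60 mm behind the grasp point.
Start: joints at [-78.237, 28.281, 77.091, -0, 74.628, -5.472], TCP at [0.185, -0.597, 0.214] pointing down, gripper open.
Joint ranges: [-166.48, 166.48], [-47.26, 123.95], [12.59, 153.08], [-70.14, 250.14], [6.76, 159.57], [-176.63, 176.63]. Speed limits (degrees/s): [108.29, 108.29, 147.25, 172.46, 172.46, 172.46].

## Interface

Orientations are given as a 3x3 rotation matrix whose columns are the frame's x, y, z axes.
In Python, from rig import arm gives the robot as it stands. Calls block until the motion is done:
- arm.move_to(position, orientation): joint-space move of the TCP to a pose.
- arm.move_l(position, orientation=None, feed=0.15): straight line of the TCP; orientation=None keeps the orientation; feed is the mean speed in m/s.
- arm.move_joints(angles): joint-space move.
- arm.grip(opening): finger opening in m; the grip force is fixed at half the most; returns when the fingers have stopped.
- arm.sleep(seconds).
- arm.solve_ik(position, orientation): joint angles nearest the present ones, or None.
- arm.snapshot(name): name is "scene" or "top"; returns the picture (420x560x3 uint8, red, green, blue); there is no depth.
- arm.get_calibration(name): a dict with "intrinsics" (3x3 intrinsics, pixels), "cam_to_world" (4x4, takes a point from camera to world coordinates). Camera axes: x right, y down, z forward; pixel columns grow to the right and rows downward; lengths in m; the calibration is good to about 2 mm. A picture is of the moment at which its call begins. get_calibration takes no time and is no camera call.
A pose or a line that the arm cannot do raises arm.Unreachable and nothing moves.
- arm.sign_off(): hands the job in; it is judged then, once.
Readings, each from a call of its own:
- arm.current_t(): time.
- arm.current_joint_positions(): joint angles.
- arm.current_dq(): joint speeds.
- arm.current_tau(): joint torques, N m.
- arm.current_ee_pos(): TCP position.
- arm.current_tool_rot(): TCP orientation.
- arm.current_force(): force on the tool from outside, world axes, zero at the start.
- arm.current_torque(): the same for the moment, N m.
- arm.current_width(): finger opening in m.
- arm.current_grasp_force(): force on a finger pad.
Only numpy, scipy, OpenCV 4.12 (cv2) and the standard library are available. Lean on these libraries where they do the work, as an engineer would, in place of code of your own. Each camera call takes 0.05 s, during which the arm holds its last target. There are 200 camera calls.

## Task

Turn the open recipe ring binder on by one card: put a fingertip under the tab of the top leaf of the right-hand pile (the tab sticks out to the right, at the end nearest you), raise the leaf, swing it over the rings and press it down until it lies flat on the left-hand pile. Turn that one leaf only, by pushing it and without ever pinching it between the fingers. Leave the binder where it lies, and do not pick up or shift the things around it; finish with the hand clear.

Things in the scene. Friction and masses are not known exactly. Their poses are not given: they have to be found in the camera images.
- binder: Open grey ring binder lying on the worktop, loose, 1.4 kg. Origin: middle of its underside, under the rings; x runs along the spine away from the robot, y to the left, z up. Covers: 172 mm along x, out to 158 mm left and right, 3 mm thick. On each a page pile 156 mm along x, 14 to 150 mm off the spine line, its top about 32 mm above the worktop.
- ring_axis (a point): Point on the line through the centres of the three steel rings, 32 mm above the middle of the binder's underside. The line runs along the binder's x axis and the leaves turn about it. Rings: 20 mm radius, at binder x = -48, 0 and 48 mm, tops 54 mm above the worktop.
- leaf (a joint): Angle (rad) of the top leaf about the ring axis: 0 flat on the right pile (start), 1.57 upright, 3.14 flat on the left pile. Stiff white printed card, 90 g, 3 mm thick, 156 mm along the spine, 14 to 150 mm from the ring axis; its middle plane holds the axis. It turns stiffly (friction 0.06 N m, slight damping): let go, it may stay where it is or sink slowly, so it must be pressed flat.
- leaf_tab (a point): Middle of the outer edge of the top leaf's tab, mid-thickness, 176 mm from the ring axis, at binder x = -55 mm. The tab is 44 mm wide along the spine, 26 mm long beyond the leaf's edge, 3 mm thick. At the start the space under it is free: the worktop is 30 mm below, the cover ends 18 mm short of its edge. The only other tab on the right is at x = +55 mm (next leaf).
- leaf_upper: The sheet, 1.5 mm thick, that forms the face of the top leaf which looks up at the start. Origin on the ring axis; its y axis points from the tab towards the rings and its z axis is the normal that looks up at the start.
- leaf_lower: The sheet, 1.5 mm thick, that forms the other face of the top leaf (down at the start, up when it has been turned). Same frame as leaf_upper.
- next_leaf (a joint): Angle in rad of the leaf right under the top leaf, an equally large card on the same rings: 0 = flat on the right-hand pile, where it must stay. Its tab is at the end away from the robot.
- salt: Salt shaker, 44 mm across, 90 mm high, standing either left of the binder or beyond its right far corner (swapped with the spice jar). Origin: middle of its underside. Bystander, loose.
- spice: Small spice jar with a screw cap, 41 mm across, 108 mm high, standing beyond the right far corner of the binder or left of it. Origin: middle of its underside. Bystander, loose.
- teaspoon: Steel teaspoon, 130 x 26 x 11 mm, lying on the worktop to the right of the binder, along it. Origin: middle of its underside. Bystander, loose.

How it is judged (in metres and radians):
On the way:
1. the top leaf has been raised upright while the next leaf lies flat (value of joint leaf above 1.4 rad and value of joint next_leaf below 0.06 rad), for 0.05 s.
At the end, for the whole second after the job is handed in: The top leaf lies flat and still on the left-hand pile (joint leaf above 3.08 rad, within 3.5 degrees of flat), the next leaf lies flat on the right (below 0.06 rad), the binder and the three bystanders are at rest within 25 mm of where they were (value of joint leaf above 3.08 rad and velocity of joint leaf below 0.1 rad/s and value of joint next_leaf below 0.06 rad and distance of each of binder, salt, spice, teaspoon from where it was at the start of the episode below 0.025 m and linear speed of binder below 0.02 m/s); the robot touches nothing.
It fails at once if the leaf is pinched between the fingers (more than 8 N on both of its faces at once) (contact force between the fingers and leaf_upper above 8 N and contact force between the fingers and leaf_lower above 8 N).
It fails at once if the next leaf is lifted along (more than 0.2 rad) (value of joint next_leaf above 0.2 rad).
It fails at once if the binder is shifted or lifted by more than 25 mm, or tipped (distance of binder from where it was at the start of the episode above 0.025 m or angle between binder's own z axis and vertical above 0.12 rad).
It fails at once if a bystander is shifted or picked up (moved by more than 25 mm) (distance of any of salt, spice, teaspoon from where it was at the start of the episode above 0.025 m).
It also fails if it takes over 58 s, if anything falls off the work surface, if the arm or the gripper's body presses on something with over 40 N, if the wrist force passes 120 N, or if a joint passes its speed limit or range.

## Working session

There is one attempt and no reset: what is moved stays moved. The work goes in short steps, each a Python script; the robot and the scene stay as the last script left them, time stands still between calls to the robot, and variables do not carry over. Pictures are saved under pics/ and viewed, at most 10 in all, crops included, and the job is handed in when it is done.

```bash
ls; mkdir -p pics
python3 - <<'E'
from rig import arm
import cv2,numpy as np
for n in("scene","top"):
    cv2.imwrite(f"pics/{n}0.png",arm.snapshot(n)[:,:,::-1]); c=arm.get_calibration(n); print(n,np.round(c["intrinsics"],1).tolist(),np.round(c["cam_to_world"],3).tolist())
print(arm.grip_depth,arm.current_tool_rot(),arm.current_t())
E
```

```text
pics
scene [[429.2, 0.0, 286.0], [0.0, 429.2, 209.9], [0.0, 0.0, 1.0]] [[-0.869, -0.258, 0.423, 0.178], [-0.495, 0.466, -0.734, 0.474], [-0.008, -0.847, -0.532, 0.528], [0.0, 0.0, 0.0, 1.0]]
top [[519.1, 0.0, 280.3], [0.0, 519.1, 208.0], [0.0, 0.0, 1.0]] [[-0.011, -0.999, 0.051, 0.478], [-1.0, 0.012, 0.007, -0.155], [-0.007, -0.051, -0.999, 1.092], [0.0, 0.0, 0.0, 1.0]]
0.0188 [[ 9.55099285e-01  2.96285837e-01 -2.42597979e-04]
 [ 2.96285930e-01 -9.55098777e-01  9.87405850e-04]
 [ 6.08493349e-05 -1.01494899e-03 -9.99999483e-01]] 0.1
```

View pics/scene0.png

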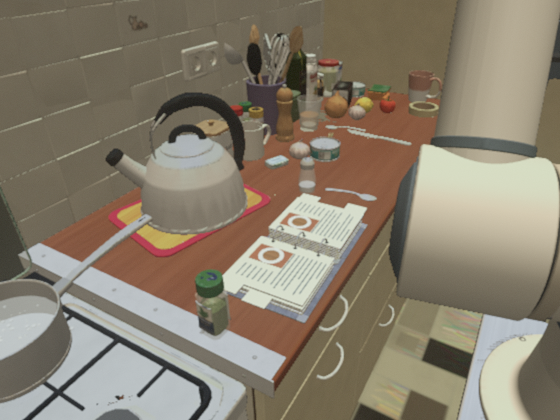

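View pics/top0.png

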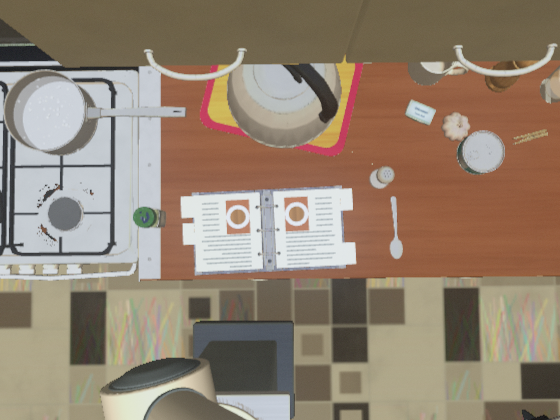

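```bash
python3 - <<'E'
import cv2
i=cv2.imread("pics/top0.png")[160:290,170:420]
cv2.imwrite("pics/crop.png",cv2.resize(i,None,fx=3.2,fy=3.2,interpolation=cv2.INTER_CUBIC))
E
cat > h.py <<'E'
from rig import arm
import numpy as np
def px2w(name,u,v,z):
    c=arm.get_calibration(name); K=np.array(c["intrinsics"]); T=np.array(c["cam_to_world"])
    d=T[:3,:3]@np.linalg.solve(K,[u,v,1]); o=T[:3,3]
    return o+d*(z-o[2])/d[2]
E
```

```text
(no output)
```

View pics/crop.png

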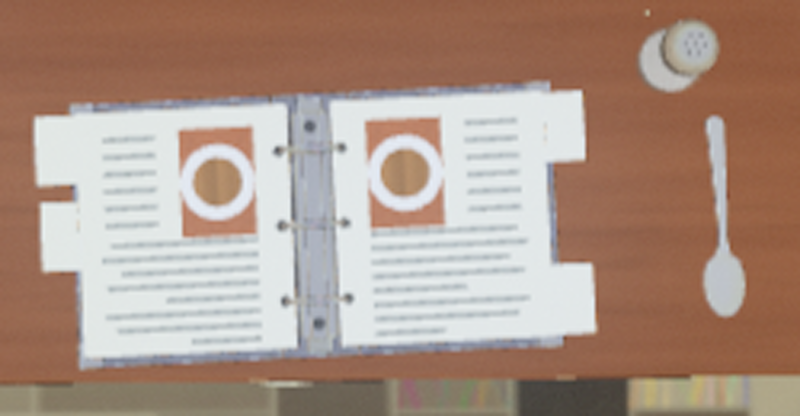

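Run:
```python
from h import *
f=lambda a,b,z:px2w("top",170+a/3.2,160+b/3.2,z)
P={k:f(*v) for k,v in dict(tab=(594.5,297,.032),t1=(592,262,.032),t2=(597,332,.032),ftab=(584,125,.032),r_far=(310,150,.034),r_mid=(313.5,223.5,.034),r_near=(317.5,299.5,.034),
 tl=(333,100,.033),bl=(341,346,.033),br=(562,336,.033),tr=(546,92,.033),ctl=(72,107,.003),cbl=(82,368,.003),cbr=(562,346,.003),ctr=(549,83,.003),spA=(715,117,.005),spB=(724,316,.005),spL=(703,285,.005),salt=(665,60,0),edge=(400,380,0)).items()}
for k,v in P.items(): print(k,np.round(v,4))
d=P['r_far']-P['r_near']; print(np.degrees(np.arctan2(d[1],d[0])))
for a,b in(('tl','bl'),('ctl','cbl'),('ctr','cbr'),('ctl','ctr'),('cbl','cbr'),('t1','t2')):
    d=P[a]-P[b];print(a,b,np.degrees(np.arctan2(d[1],d[0])),np.linalg.norm(d))
```

```text
tab [ 0.4397 -0.2997  0.032 ]
t1 [ 0.4619 -0.2985  0.032 ]
t2 [ 0.4176 -0.3009  0.032 ]
ftab [ 0.5493 -0.2951  0.032 ]
r_far [ 0.5353 -0.1199  0.034 ]
r_mid [ 0.4884 -0.1217  0.034 ]
r_near [ 0.4402 -0.1237  0.034 ]
tl [ 0.5672 -0.1349  0.033 ]
bl [ 0.4106 -0.1383  0.033 ]
br [ 0.4153 -0.2785  0.033 ]
tr [ 0.5707 -0.2711  0.033 ]
ctl [0.5671 0.0375 0.003 ]
cbl [0.3962 0.0314 0.003 ]
cbr [ 0.4071 -0.2819  0.003 ]
ctr [ 0.5792 -0.2764  0.003 ]
spA [ 0.5553 -0.3844  0.005 ]
spB [ 0.4255 -0.3874  0.005 ]
spL [ 0.4457 -0.3742  0.005 ]
salt [ 0.5937 -0.3534  0.    ]
edge [ 0.3859 -0.1761  0.    ]
2.2896493039374377
tl bl 1.2380818216320093 0.15664952151934083
ctl cbl 2.03154644788981 0.17105010640256177
ctr cbr 1.818589913988404 0.17220993281363348
ctl ctr 92.19786931318924 0.314143788396966
cbl cbr 91.98645658391854 0.31350249473133646
t1 t2 3.0162867885898073 0.04442970283723347
```

```bash
cat >> h.py <<'E'
C=np.array([.4876,-.1222,.032]); yaw=np.radians(2.1)
UX=np.array([np.cos(yaw),np.sin(yaw),0]); RT=np.array([np.sin(yaw),-np.cos(yaw),0]); Z=np.array([0,0,1.])  # RT: right
W=.016
def pose(corner,th,s):
    """corner: tip's upper-left edge (world); th tilt from vertical (deg), pointing left; s: sign of tool y along spine"""
    t=np.radians(th); d=-np.sin(t)*RT-np.cos(t)*Z; n=-np.cos(t)*RT+np.sin(t)*Z
    y=s*UX; return corner-W*n, np.column_stack([np.cross(y,d),y,d])
def at(r,z,bx=-.055): return C*[1,1,0]+bx*UX+r*RT+z*Z
def leafpt(phi,r,off=.0015):
    p=np.radians(phi); return at(r*np.cos(p)+off*np.sin(p), C[2]+r*np.sin(p)-off*np.cos(p))
PH=[8,20,32,44,56,68,80,92,105,120,135,150,165,174]
def way(phi):
    th=np.interp(phi,[0,40,90,130,180],[45,45,20,10,0]); r=np.interp(phi,[0,90,180],[.166,.162,.125]); return leafpt(phi,r),th
E
python3 - <<'E'
from h import *
print(arm.current_joint_positions())
for s in(1,-1):
    L=[(at(.186,.12),45),(at(.186,.0253),45),(at(.166,.0253),45)]+[way(p) for p in PH]
    for c,t in L:
        p,R=pose(c,t,s); q=arm.solve_ik(p,R); print(s,np.round(p,3),None if q is None else np.round(q))
E
```

```text
[-7.82392325e+01  2.83096177e+01  7.71214658e+01 -2.15382968e-03
  7.46271362e+01 -5.47332561e+00]
1 [ 0.44  -0.321  0.109] [-57.  49.  71.  22. 100. -63.]
1 [ 0.44  -0.321  0.014] [-57.  56.  72.  22.  92. -66.]
1 [ 0.439 -0.301  0.014] [-56.  55.  75.  22.  90. -66.]
1 [ 0.439 -0.3    0.042] [-56.  53.  75.  22.  92. -65.]
1 [ 0.439 -0.291  0.076] [-55.  50.  76.  23.  94. -64.]
1 [ 0.438 -0.276  0.107] [-55.  46.  77.  23.  96. -63.]
1 [ 0.437 -0.255  0.134] [-53.  42.  80.  23.  95. -61.]
1 [ 0.437 -0.23   0.157] [-50.  36.  84.  22.  90. -58.]
1 [ 0.435 -0.2    0.174] [-47.  31.  89.  20.  85. -55.]
1 [ 0.434 -0.168  0.185] [-42.  26.  93.  18.  80. -50.]
1 [ 0.433 -0.135  0.188] [-37.  22.  97.  16.  74. -45.]
1 [ 0.432 -0.101  0.178] [-32.  20. 101.  14.  69. -40.]
1 [ 0.431 -0.066  0.159] [-26.  20. 105.  13.  62. -34.]
1 [ 0.43  -0.04   0.132] [-20.  21. 108.  10.  55. -28.]
1 [ 0.429 -0.022  0.1  ] [-16.  23. 111.   8.  48. -23.]
1 [ 0.429 -0.014  0.067] [-12.  27. 113.   4.  41. -18.]
1 [ 0.429 -0.014  0.046] [-11.  29. 114.   2.  37. -14.]
-1 [ 0.44  -0.321  0.109] [-57. 
[... 253 characters left out ...]
16.]
-1 [ 0.438 -0.276  0.107] [-55.  46.  77.  23.  96. 117.]
-1 [ 0.437 -0.255  0.134] [-53.  42.  80.  23.  95. 119.]
-1 [ 0.437 -0.23   0.157] [-50.  36.  84.  22.  90. 122.]
-1 [ 0.435 -0.2    0.174] [-47.  31.  89.  20.  85. 125.]
-1 [ 0.434 -0.168  0.185] [-42.  26.  93.  18.  80. 130.]
-1 [ 0.433 -0.135  0.188] [-37.  22.  97.  16.  74. 135.]
-1 [ 0.432 -0.101  0.178] [-32.  20. 101.  14.  69. 140.]
-1 [ 0.431 -0.066  0.159] [-26.  20. 105.  13.  62. 146.]
-1 [ 0.43  -0.04   0.132] [-20.  21. 108.  10.  55. 152.]
-1 [ 0.429 -0.022  0.1  ] [-16.  23. 111.   8.  48. 157.]
-1 [ 0.429 -0.014  0.067] [-12.  27. 113.   4.  41. 162.]
-1 [ 0.429 -0.014  0.046] [-11.  29. 114.   2.  37. 166.]
```

Run:
```python
from h import *
import cv2
arm.grip(0); print(arm.current_width())
arm.move_to(*pose(at(.190,.11),45,1))
arm.move_l(*pose(at(.190,.0253),45,1),feed=.08); print(arm.current_force())
arm.move_l(*pose(at(.166,.0253),45,1),feed=.04); print(arm.current_force(),arm.current_ee_pos())
arm.move_l(*pose(*[way(8)[0],45],1),feed=.05); print(arm.current_force())
arm.move_l(*pose(*way(20),1),feed=.06); print(arm.current_force(),arm.current_t())
a=arm.snapshot("scene")[130:340,200:480]; b=arm.snapshot("top")[160:310,170:420]
o=np.hstack([cv2.resize(a,(400,300)),cv2.resize(b,(400,240)).copy() if 0 else cv2.resize(b,(400,300))])
cv2.imwrite("pics/lift.png",o[:,:,::-1])
```

```text
0.0005564477595602441
[ 0.28962061 -0.19716445 -0.38621474]
[ 0.22601506 -0.91162051 -0.6435077 ] [ 0.43913929 -0.30128468  0.01403137]
[-0.27921307 -0.11616549  0.58331462]
[-0.06109292 -0.73542384 -1.05204765] 6.2917
```

View pics/lift.png

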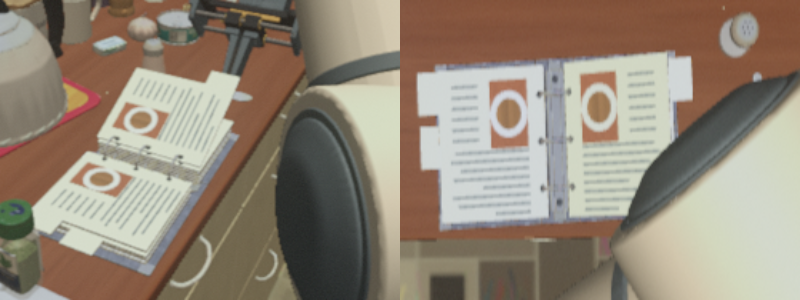

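The leaf is raised about 20–25° on the fingertip: its tab is at about (222,90) in the scene view. The next leaf's tab still lies flat, at (683,80) in the top view. I'll carry on over the top.

Run:
```python
from h import *
import cv2
ims=[]
for p in PH[2:]:
    arm.move_l(*pose(*way(p),1),feed=.08); print(p,np.round(arm.current_force(),2),round(arm.current_t(),1))
    if p in(92,174): ims.append(cv2.resize(arm.snapshot("scene")[130:340,200:480],(400,300)))
cv2.imwrite("pics/over.png",np.hstack(ims)[:,:,::-1])
```

```text
32 [ 0.41 -0.71 -0.47] 7.0
44 [ 0.3  -0.62  0.23] 7.6
56 [-0.07  0.5   0.19] 8.1
68 [-0.04  0.12 -0.43] 8.7
80 [ 1.07 -0.48  0.21] 9.3
92 [-0.7  -1.08  0.03] 9.8
105 [ 0.61 -0.74  0.26] 10.5
120 [-0.11 -0.92  0.31] 11.1
135 [-0.18  0.3  -0.06] 11.8
150 [-0.09 -0.59  0.43] 12.4
165 [-0.56  1.39 -0.8 ] 12.9
174 [0.68 0.19 0.21] 13.3
```

View pics/over.png

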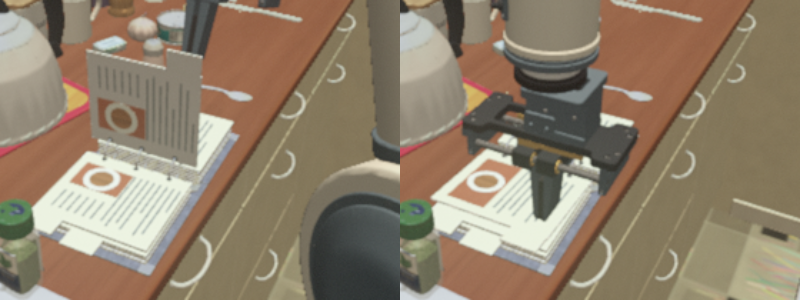

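Run:
```python
from h import *
import cv2
p,R=pose(at(-.125,.040),0,1)
for k in range(16):
    p,R=pose(at(-.125,.040-.001*k),0,1); arm.move_l(p,R,feed=.02); arm.sleep(.1); f=arm.current_force(); print(round(p[2],4),np.round(f,1))
    if f[2]>12: break
arm.sleep(.5); arm.move_l(p+[0,0,.12],R,feed=.1)
q=p+[0,-.33,.22]; arm.move_to(q,R); arm.sleep(.5); print(arm.current_t(),arm.current_force())
a=arm.snapshot("scene")[130:340,200:480]; b=arm.snapshot("top")[160:310,170:420]
cv2.imwrite("pics/end.png",np.hstack([cv2.resize(a,(400,300)),cv2.resize(b,(400,240+60))])[:,:,::-1])
```

```text
0.04 [0.1 0.3 0.9]
0.039 [ 0.3  0.3 -0.2]
0.038 [-0.2 -0.3  0.8]
0.037 [ 0.8  0.7 -0.4]
0.036 [ 0.4  0.8 -0.1]
0.035 [ 0.7 -0.2  0.2]
0.034 [0.6 0.7 0.3]
0.033 [-1.9  0.2 16.7]
20.0833 [ 0.14288004 -0.08378399 -0.16726423]
```

View pics/end.png

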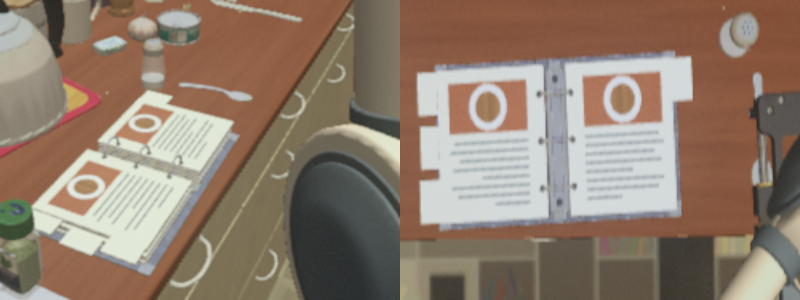

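The leaf lies flat on the left, with its tab at (430,200) in the top view. The next leaf is flat on the right, nothing else has moved, and the hand is clear.

```bash
python3 -c "
from rig import arm
print(arm.sign_off())"
```

```text
the job is handed in; nothing more can be done
None
```

I turned the top leaf over and pressed it flat on the left-hand pile, left the next leaf, binder and bystanders where they were, and handed the job in at about 20 s with the hand clear (the hand-in call reported no verdict).

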